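Run the saw's length stop out to the end of its rail

TASK

The next batch on the cut-off saw is cut at full length: with a fingertip press down the red release button on top of the length stop's carriage and keep it down while you push the carriage along its rail, away from the saw, until it is hard against the end stop. Let the button come up so that the carriage locks there, then push the raised yellow stop finger down flat across the bar rest. Pick nothing up, and leave the cut piece lying in the rest and the loose things around it as they are.

Things in the scene. Friction and masses are not known exactly. Their poses are not given: they have to be found in the camera images.
- carriage (a joint): Travel of the length stop's carriage along its rail, m: grows as it moves away from the saw; 0.300 = hard against the end stop. Starts between 0 and 0.10. A spring brake holds it (against 25 N or more) unless the button is down; it must not be forced. With the button down it slides against 1.5 to 3 N and stays where it is left.
- carriage_top (a point): Middle of the carriage's top face, 88 mm above the table. The carriage is an aluminium block, 64 mm across the rail and 70 mm along it, astride a 40 mm square aluminium rail. Axes as the rail's: z up, -y is the way it slides (away from the saw, to the end stop), x points away from the bar rest.
- release_top (a point): Centre of the top of the round red release button, 26 mm across, on the carriage: 100 mm above the table when up. Axes as the rail's; moves with carriage and button. A dark rib across the carriage, 6 mm higher than the raised button, has its face 28 mm from here along -y: a fingertip on the button can push against it; friction on the button also drags the carriage along.
- release (a joint): How far the button is pressed, m: about 0 = up (carriage locked), 0.006 = fully down. The first 2 mm take 4 to 5 N and ease the brake off; from there the carriage is free. It is fully down at 7 N and springs up when let go; 0.004 or more is well pressed.
- end_stop (a point): Middle of the top edge of the end stop's face that the carriage meets: a dark steel block, 54 mm wide, 22 mm thick, top 87 mm above the table, fixed on the rail's end far from the saw. Axes as the rail's; the face looks along +y. With the carriage against it, the button's centre lies 41 mm along +y and 4 mm along +x from here.
- stop_finger (a joint): Angle of the yellow stop finger, rad: 0 = folded down flat (level, at its own stop), grows as it is raised. Starts between 0.7 and 0.9 and stays where it is left (stiff hinge); pressed down with 1 to 3 N it folds. It hinges about an axis along the rail, on the carriage's side facing the bar rest.
- finger_pivot (a point): Pivot of the stop finger, on the carriage, 78 mm above the table, mid-width of the finger; axes as the rail's, moves with the carriage. It lies 42 mm along -x and 6 mm along -y from the button's centre. Folded flat, the finger points along -x over the bar rest, its upper face 84 mm above the table.
- finger_top (a point): Point on the middle of the finger's upper face, 40 mm from the pivot; turns with the finger. The finger is 70 mm long from the pivot, 16 mm wide, 12 mm thick; near its tip hangs a 34 mm lug with a round steel pad that goes down into the bar rest, and clears the cut piece only while the finger is raised.
- cut_piece: Loose round steel piece, 16 mm across and 90 mm long, lying along the rest (its own y axis) in the angle-iron bar rest; origin at its centre, 45 mm above the table. Leave it.
- hex_bolt: Loose hexagon bolt standing on its head on the saw's bed behind the rail: head 28 mm across, 50 mm tall; origin under its head. Leave it.
- oil_can: Red oil can, 68 mm across, 95 mm tall body with a thin brass spout to 143 mm; origin under its centre. Leave it.
- tin: Copper-brown open tin, 74 mm across, 100 mm tall; origin under its centre. Leave it.
- bottle: Green bottle, 60 mm across, 160 mm tall; origin under its centre. Leave it.
- wrench: Steel wrench lying on the table, origin under its middle. Leave it.
- caliper: Steel caliper lying on the table, 200 mm long, origin under its middle. Leave it.

How it is judged (in metres and radians):
On the way, in this order (a step that is already met when the one before it is completed fails the run):
1. the carriage stands against the end stop with the release button still held down (value of joint carriage above 0.296 m and value of joint release above 0.002 m), for 0.1 s.
2. after that, the stop finger is folded down flat (value of joint stop_finger below 0.07 rad), for 0.2 s.
At the end, for the whole second after the job is handed in: The carriage is within 4 mm of its end stop and at rest, the button is up again (less than 1.2 mm down), and the stop finger is folded to within 0.07 rad of flat (value of joint carriage above 0.296 m and value of joint release below 0.0012 m and value of joint stop_finger below 0.07 rad and velocity of joint carriage below 0.005 m/s); the robot touches nothing.
It fails at once if the carriage is forced along with the release button up (value of joint release below 0.0005 m and (velocity of joint carriage above 0.015 m/s or velocity of joint carriage below -0.015 m/s)).
It fails at once if the cut piece in the rest is lifted, or shifted by more than 20 mm (distance of cut_piece from where it was at the start of the episode above 0.02 m).
It fails at once if another loose thing is lifted, knocked over or shifted by more than 20 mm (distance of any of hex_bolt, oil_can, tin, bottle, wrench, caliper from where it was at the start of the episode above 0.02 m or angle between any of hex_bolt, oil_can, tin, bottle's own z axis and vertical above 0.5 rad).
It also fails if it takes over 54 s, if anything falls off the work surface, if the arm or the gripper's body presses on something with over 40 N, if the wrist force passes 120 N, or if a joint passes its speed limit or range.

ROBOT

A 6-joint arm with a two-finger parallel gripper is mounted at the origin on the work surface. World frame = base frame: x ahead of the robot, y to its left, z up, the work surface at z = 0. Lengths are in mm, angles in rad, forces in N, time in s.
With the tool pointing down it reaches from about 350 to 875 mm from the base axis. Payload 4.2 kg.
Tool frame: the origin (TCP) lies at the very end of the fingers, on their centre line; the grasp point (between the pads) lies 19 mm behind it; z points along the fingers, y is the direction in which the jaws open and shut (so a half turn about z gives the same grasp; the last joint's range is limited). The gripper opens to 85 mm and grips with 20 to 120 N. Pads are 22 mm wide; open, the fingers measure 114 mm over their backs; the gripper's body (76 mm by 85 mm) begins 54 mm behind the grasp point. The pads swing forward as they close: fully open they stand 13 mm farther back than shut.
Start: joints at [-0.869, 0.385, 0.008, 0, -1.194, -0.259], TCP at [267.806, -564.694, 231.312] pointing down, gripper open.
Joint ranges: [-3.14, 3.14], [-1.21, 2.06], [-1.07, 1.41], [-3.16, 2.05], [-2.99, -0.16], [-3.1, 3.1]. Speed limits (rad/s): [2.79, 2.79, 3.14, 3.14, 3.14, 3.14].

INTERFACE

Orientations are given as a unit quaternion [x, y, z, w].
In Python, from bench import arm, optics, job gives the robot as it stands.
- The arm moves only by the tool send_rows, never from a script. Its argument "steps" is a list that holds one entry, the list of rows, each a list of 5 numbers: the shift along the tool's x, y, z in cm, then the turn about the tool's z in rad, then the opening, from 0 (shut) to 1 (fully open). A call has 1 to 10 rows; each row shifts and turns the pose as measured when the row begins, along the tool's axes as they then stand; what a row does not reach is not made up. A row lasts 1/12 s, in which the tool goes at most 41.7 mm and 7.16 degrees, less where a joint would pass 70% of its speed; a pose out of reach is approached as far as the arm can. A call with a gripper value outside its range is refused whole. The fingers move at their own pace and stop on an object; the grip force is fixed at half the most. Time passes only in rows, so rows that do not move let the fingers close. It gives the time, the measured TCP pose, the force and the opening at its end, in the units of the state.
- arm.read_state(): the state, without advancing time (a new reading comes with each control period).
- optics.get_image(name): name is "scene" or "side" or "wrist"; returns (picture, depth): 400x640x3 uint8, blue, green, red; 400x640 float32, mm along the optical axis (not along the pixel's ray), 0 where there is no reading.
- optics.get_calibration(name): a dict with "K" (3x3 intrinsics, pixels), "rvec" (rotation vector, rad) and "tvec" (3), from world to camera coordinates, as OpenCV has them; the wrist camera has in their place "hand_eye" (4x4, takes a point from camera to tool coordinates, whose origin is the TCP and whose axes are the flange's). Camera axes: x right, y down, z forward; pixel columns grow to the right and rows downward; lengths in mm; the calibration is good to about 2 mm. A picture is of the moment at which its call begins: read the wrist's pose just before it. get_calibration takes no time and is no camera call.
- job.job_done(): hands the job in, once; it reports no verdict.
The state is a dict: "clock": time; "joints": joint angles; "joint_vel": joint speeds; "joint_efforts": joint torques, N m; "position": TCP position; "ee_rot": TCP orientation; "contact_force": force on the tool from outside, world axes, zero at the start; "wrist_torque": the same for the moment, N m; "gripper_width": finger opening in mm.
Only numpy, scipy, OpenCV 4.12 (cv2) and the standard library are available. Lean on these libraries where they do the work, as an engineer would, in place of code of your own. Each camera call takes 0.05 s, during which the arm holds its last target. There are 200 camera calls.

## Working session

There is one attempt and no reset: what is moved stays moved. The work goes in short steps, Python scripts to look and compute and a tool call to move; the robot and the scene stay as the last step left them, time stands still between calls to the robot, and variables do not carry over. Pictures are saved under pics/ and viewed, about 8 in all and at most 12, crops included, and the job is handed in when it is done.

Besides the shell and the picture viewer there is one more tool, called after ">>>" as name(argument=value, ...) on one line, values as JSON. send_rows: Moves the arm, as the interface text tells. Its arguments: {"type":"object","properties":{"steps":{"type":"array","items":{"type":"array","items":{"type":"array","items":{"type":"number"}}}}},"required":["steps"]}

```bash
mkdir -p pics
cat > h.py <<'E'
import numpy as np, cv2
from scipy.spatial.transform import Rotation as R
from bench import arm, optics, job
def cam(n, st=None):
    c=optics.get_calibration(n); K=np.array(c["K"],float)
    if "rvec" in c:
        Rm=cv2.Rodrigues(np.array(c["rvec"],float))[0]; t=np.array(c["tvec"],float).ravel()
        return K,Rm.T,-Rm.T@t      # cam->world rot, origin
    H=np.array(c["hand_eye"]); Rt=R.from_quat(st["ee_rot"]).as_matrix()
    return K,Rt@H[:3,:3],Rt@H[:3,3]+np.array(st["position"])
def ray_z(C,uv,z):
    K,Rw,o=C; d=Rw@np.linalg.inv(K)@np.array([uv[0],uv[1],1.]); return o+d*(z-o[2])/d[2]
def pts(C,depth):
    K,Rw,o=C; v,u=np.indices(depth.shape); p=np.stack([(u-K[0,2])/K[0,0]*depth,(v-K[1,2])/K[1,1]*depth,depth],-1)
    return p@Rw.T+o
def proj(C,p):
    K,Rw,o=C; q=K@(Rw.T@(np.array(p)-o)); return q[:2]/q[2]
E
python3 - <<'E'
from h import *
st=arm.read_state(); print(st)
for n in("scene","side"):
    im,d=optics.get_image(n); cv2.imwrite(f"pics/{n}0.png",im); np.save(f"{n}0.npy",d)
    print(n,cam(n)[2],cam(n)[1][:,2])
st=arm.read_state();im,d=optics.get_image("wrist");cv2.imwrite("pics/wrist0.png",im);C=cam("wrist",st);print(C[2],C[1])
E
```

```text
{'clock': 0.0, 'joints': array([-8.69384390e-01,  3.85572844e-01,  6.62910799e-03, -5.35576135e-04,
       -1.19402556e+00, -2.58595181e-01]), 'joint_vel': array([-0.0003364 , -0.00149336,  0.00027198,  0.00025563,  0.00132369,
       -0.00026285]), 'joint_efforts': array([ 2.09646664e-04, -3.92289054e+01,  1.88397521e+01,  4.18601140e+00,
       -4.64769983e-03, -1.83976636e-05]), 'position': array([ 267.57078205, -564.17058041,  230.20762743]), 'ee_rot': array([-2.19507318e-01,  9.75610217e-01,  1.07864255e-03, -2.80949709e-04]), 'contact_force': array([-0.19627107,  0.30060907,  0.16589117]), 'wrist_torque': array([-0.02969211, -0.01110191,  0.01524624]), 'gripper_width': 85.49430466433593}
scene [1001.65214837  497.09291113  817.55456211] [-0.38177295 -0.6390241  -0.66775565]
side [440.1255965  462.03703762 702.86315   ] [ 0.18731823 -0.72695405 -0.6606434 ]
[ 201.76639887 -595.97901133  372.75399026] [[-0.42861501  0.86601396  0.25750533]
 [ 0.90348599  0.41036612  0.12374452]
 [ 0.00149302  0.28569122 -0.95832056]]
```

View pics/scene0.png

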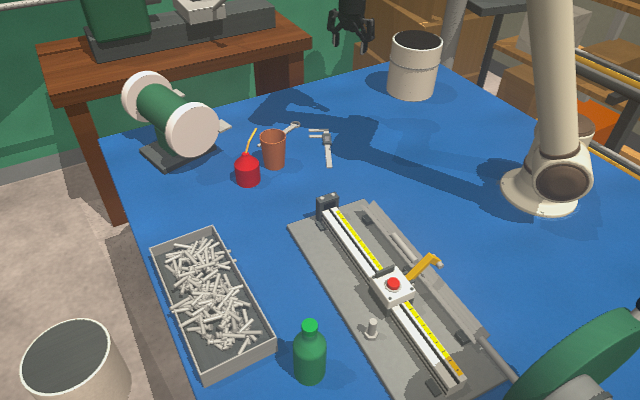

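View pics/side0.png

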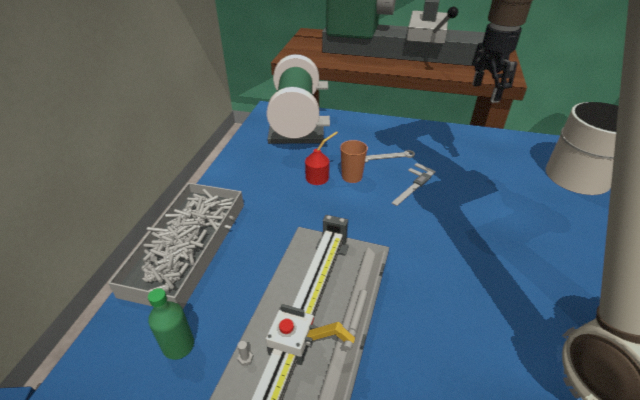

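The scene view shows the button at (393,284), the end stop at (327,203) and the yellow finger at (430,262). In the side view they are at (287,326), (335,230) and (335,330). The rail is in the open.

Run:
```python
from h import *
for n,b,e in(("scene",(393,284),(327,203)),("side",(287,326),(335,230))):
    im=cv2.imread(f"pics/{n}0.png"); d=np.load(f"{n}0.npy"); C=cam(n); P=pts(C,d)
    h=cv2.cvtColor(im,cv2.COLOR_BGR2HSV)
    red=((h[...,0]<8)|(h[...,0]>172))&(h[...,1]>150)&(h[...,2]>120)
    w=np.zeros_like(red); w[b[1]-15:b[1]+15,b[0]-15:b[0]+15]=1
    m=red&w; v,u=np.nonzero(m); print(n,"red",m.sum(),u.mean(),v.mean(),"ray",ray_z(C,(u.mean(),v.mean()),99).round(1),"depth",np.median(P[m&(d>0)],0).round(1), "top pts", P[m&(P[...,2]>97)].mean(0).round(1))
    yel=(h[...,0]>15)&(h[...,0]<30)&(h[...,1]>150)&(h[...,2]>100); w[:]=0; w[b[1]-45:b[1]+25,b[0]:b[0]+75]=1
    m=yel&w&(d>0)&(P[...,2]>75); q=P[m]; print("yellow",len(q),q.min(0).round(),q.max(0).round()); t=q[q[:,2]>q[:,2].max()-8]; print(" tip",t.mean(0).round(1))
    w[:]=0; w[e[1]-30:e[1]+30,e[0]-25:e[0]+25]=1
    m=w&(d>0)&(P[...,2]>82)&(P[...,2]<95); q=P[m]; print("endtop",len(q),q.mean(0).round(1)); r=cv2.minAreaRect(q[:,:2].astype(np.float32)); print(r, cv2.boxPoints(r).round())
    # white carriage top
    w[:]=0; w[b[1]-40:b[1]+40,b[0]-40:b[0]+40]=1
    m=w&(d>0)&(P[...,2]>85)&(P[...,2]<91)&(h[...,1]<60); q=P[m]; r=cv2.minAreaRect(q[:,:2].astype(np.float32)); print("carr",r)
    # rail: top at lower z, line fit
    m=(d>0)&(h[...,1]<60)&(h[...,2]>170)&(P[...,2]>30)&(P[...,2]<60)&(P[...,0]>400)&(P[...,0]<900)&(abs(P[...,1])<400)
    q=P[m]; print("rail",len(q),cv2.fitLine(q[:,:2].astype(np.float32),cv2.DIST_HUBER,0,.01,.01).ravel(), np.median(q[:,2]))
```

```text
scene red 114 393.06140350877195 283.3421052631579 ray [592.1 107.1  99. ] depth [592.4 108.  100.2] top pts [591.8 106.5 100.6]
yellow 323 [476.  95.  83.] [552. 113. 132.]
 tip [504.8 106.  127.7]
endtop 170 [ 568.8 -180.6   87. ]
((567.15380859375, -180.6744842529297), (27.367389678955078, 55.34929656982422), 88.5983657836914) [[ 539. -194.]
 [ 594. -195.]
 [ 595. -168.]
 [ 540. -166.]]
carr ((580.5557250976562, 100.2206039428711), (71.1902847290039, 75.90679168701172), 84.82581329345703)
rail 3739 [ 6.2043798e-01 -7.8425550e-01  7.1801398e+02  1.0172855e+01] 55.33990802266965
side red 157 285.96815286624206 325.95541401273886 ray [587.4 106.7  99. ] depth [587.6 107.1  98.8] top pts [586.6 107.7 103.8]
yellow 480 [472.  93.  80.] [550. 112. 132.]
 tip [500.6 104.9 127.1]
endtop 185 [ 564.9 -182.3   85.9]
((565.4133911132812, -184.08056640625), (24.14858627319336, 53.942256927490234), 86.22535705566406) [[ 538. -194.]
 [ 592. -198.]
 [ 593. -174.]
 [ 539. -170.]]
carr ((577.9718627929688, 99.52555847167969), (69.55818176269531, 75.02308654785156), 86.51073455810547)
rail 1904 [4.8711285e-02 9.9881291e-01 5.9135510e+02 4.4457771e+01] 55.56832184076097
```

>>> send_rows(steps=[[[0,0,0,0.12,0],[0,0,0,0.12,0],[0,0,0,0.12,0],[0,0,0,0.12,0],[0,0,0,0,0]]])

```text
clock: 0.57
position: [267.1, -563.2, 228.0]
ee_rot: [0.029, 1.0, 0.003, -0.002]
contact_force: [0.0, 0.6, 0.5]
gripper_width: 25.7
```

```bash
cat > t.py <<'E'
from h import *
import sys
st=arm.read_state(); M=R.from_quat(st["ee_rot"]).as_matrix(); a=list(map(float,sys.argv[1:4]))
print("t",st["clock"],"pos",st["position"].round(1),"y-dir deg",np.degrees(np.arctan2(M[1,1],M[0,1])).round(2),"tilt",M[:,2].round(3),"F",st["contact_force"].round(1),"w",round(st["gripper_width"],1))
print("tool shift cm",(M.T@(np.array(a)-st["position"])/10).round(2))
E
python3 t.py 590 107 160
```

```text
t 0.5667 pos [ 267.1 -563.2  228. ] y-dir deg 86.69 tilt [-0.003  0.006 -1.   ] F [0.  0.6 0.5] w 25.7
tool shift cm [-28.39  68.73   7.09]
```

>>> send_rows(steps=[[[-1.5,3.6,0,0,0],[-1.5,3.6,0,0,0],[-1.5,3.6,0,0,0],[-1.5,3.6,0,0,0],[-1.5,3.6,0,0,0],[-1.5,3.6,0,0,0],[-1.5,3.6,0,0,0],[-1.5,3.6,0,0,0],[-1.5,3.6,0,0,0],[-1.5,3.6,0,0,0]]])

```text
clock: 1.4
position: [435.7, -201.8, 225.6]
ee_rot: [0.019, 1.0, 0.004, -0.003]
contact_force: [1.2, -0.6, 0.4]
gripper_width: -0.0
```

```bash
python3 t.py 590 107 160
```

```text
t 1.4 pos [ 435.7 -201.8  225.6] y-dir deg 87.78 tilt [-0.006  0.008 -1.   ] F [ 1.2 -0.6  0.4] w -0.0
tool shift cm [-14.26  31.41   6.7 ]
```

>>> send_rows(steps=[[[-1.6,3.6,0.3,0.02,0],[-1.6,3.6,0.3,0.02,0],[-1.6,3.6,0.3,0,0],[-1.6,3.6,0.3,0,0],[-1.6,3.6,0.3,0,0],[-1.6,3.6,0.3,0,0],[-1.6,3.6,0.3,0,0],[-1.6,3.6,0.3,0,0],[0,0,0,0,0],[0,0,0,0,0]]])

```text
clock: 2.23
position: [586.2, 101.7, 201.9]
ee_rot: [0.018, 1.0, 0.004, -0.002]
contact_force: [-0.5, -1.0, 0.1]
gripper_width: 0.3
```

```bash
python3 t.py 590 107 160
python3 - <<'E'
from h import *
st=arm.read_state();im,d=optics.get_image("wrist");C=cam("wrist",st);cv2.imwrite("pics/wrist1.png",im)
P=pts(C,d);h=cv2.cvtColor(im,cv2.COLOR_BGR2HSV)
m=(((h[...,0]<8)|(h[...,0]>172))&(h[...,1]>150)&(h[...,2]>100)).astype(np.uint8)
n,l,s,c=cv2.connectedComponentsWithStats(m)
for i in range(1,n):
    if s[i,4]>150: print(s[i],c[i],ray_z(C,c[i],100).round(1),np.median(P[(l==i)&(d>0)],0))
print("endstop face",proj(C,(567,-169,87)),"fingertip",proj(C,st["position"]))
E
```

```text
t 2.2333 pos [586.2 101.7 201.9] y-dir deg 87.95 tilt [-0.003  0.008 -1.   ] F [-0.5 -1.   0.1] w 0.3
tool shift cm [-0.37  0.51  4.19]
[304 190  27  27 563] [317.07637655 203.47069272] [587.6 102.6 100. ] [587.48103483 102.55829983 100.20252493]
endstop face [ 23.45762513 188.73337307] fingertip [317.23416974 254.15910179]
```

View pics/wrist1.png

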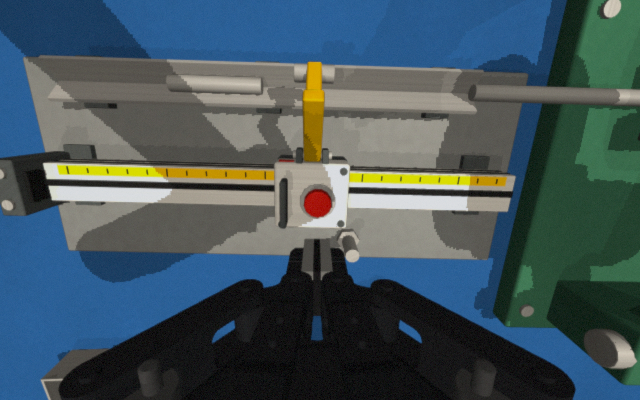

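The wrist view has the button at (317,203), about (587.6, 102.6). That agrees with the fixed cameras to 4 mm, and the rail runs nearly along tool y. The rib lies on the end-stop side of the button, and the bolt at (348,245) stands clear below. Next I descend over the button.

>>> send_rows(steps=[[[-0.2,-0.1,2.5,0.025,0],[0,0,2.5,0,0],[0,0,2.5,0,0],[0,0,1,0,0],[0,0,0,0,0],[0,0,0,0,0]]])

```text
clock: 2.78
position: [588.0, 96.6, 117.2]
ee_rot: [0.029, 1.0, 0.005, 0.001]
contact_force: [-0.2, -0.2, 0.5]
gripper_width: -0.0
```

```bash
python3 t.py 588 100 94
python3 - <<'E'
from h import *
st=arm.read_state();im,d=optics.get_image("wrist");C=cam("wrist",st)
print("btn px",proj(C,(588,103,100)),"tip",proj(C,st["position"]))
cv2.imwrite("pics/wrist2.png",cv2.resize(im[150:380,160:480],None,fx=2,fy=2))
E
```

```text
t 2.7833 pos [588.   96.6 117.2] y-dir deg 86.64 tilt [ 0.002  0.009 -1.   ] F [-0.2 -0.2  0.5] w -0.0
tool shift cm [0.03 0.32 2.32]
btn px [327.29571687 240.47583976] tip [317.24476414 254.14266421]
```

View pics/wrist2.png

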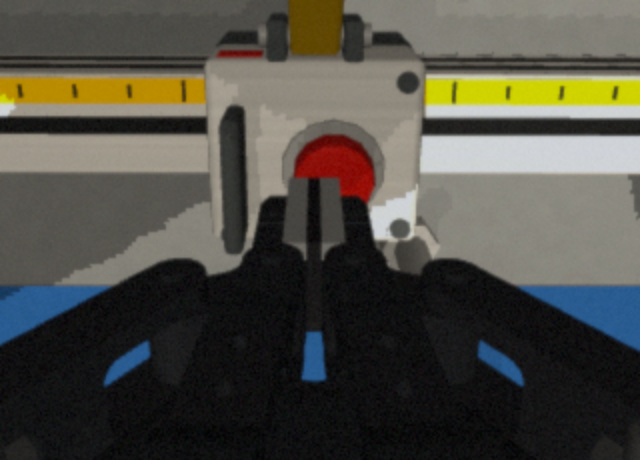

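The button centre is at (335,170) in the crop and the tip is slightly towards the rib. I shift 3 mm back and press slowly.

>>> send_rows(steps=[[[0,0.3,1,0,0],[0,0,0.4,0,0],[0,0,0.3,0,0],[0,0,0.3,0,0],[0,0,0.2,0,0]]])

```text
clock: 3.25
position: [591.5, 100.6, 99.4]
ee_rot: [0.029, 1.0, 0.007, 0.006]
contact_force: [-0.8, -0.6, 3.7]
gripper_width: 0.1
```

```bash
python3 t.py 588 100 94
```

```text
t 3.25 pos [591.5 100.6  99.4] y-dir deg 86.68 tilt [ 0.012  0.013 -1.   ] F [-0.8 -0.6  3.7] w 0.1
tool shift cm [ 0.35 -0.09  0.53]
```

>>> send_rows(steps=[[[0,0,0.3,0,0],[0,0,0.3,0,0],[0,0,0.3,0,0]]])

```text
clock: 3.5
position: [591.7, 100.6, 93.9]
ee_rot: [0.028, 1.0, 0.006, 0.006]
contact_force: [-9.6, 0.8, 23.7]
gripper_width: 0.2
```

```bash
python3 t.py 588 100 93
```

```text
t 3.5 pos [591.7 100.6  93.9] y-dir deg 86.81 tilt [ 0.012  0.011 -1.   ] F [-9.6  0.8 23.7] w 0.2
tool shift cm [ 0.36 -0.08  0.09]
```

>>> send_rows(steps=[[[0.1,-0.5,0.1,0,0],[0.1,-1,0.1,0,0],[0,-1,0.1,0,0]]])

```text
clock: 3.75
position: [590.5, 79.2, 95.4]
ee_rot: [0.025, 1.0, 0.008, 0.01]
contact_force: [-4.5, 2.7, 5.6]
gripper_width: 0.1
```

```bash
python3 t.py 573 -128 93;python3 - <<'E'
from h import *
st=arm.read_state();im,d=optics.get_image("wrist");C=cam("wrist",st)
cv2.imwrite("pics/wrist3.png",cv2.resize(im[150:380,160:480],None,fx=2,fy=2))
E
```

```text
t 3.75 pos [590.5  79.2  95.4] y-dir deg 87.09 tilt [ 0.02   0.015 -1.   ] F [-4.5  2.7  5.6] w 0.1
tool shift cm [  0.69 -20.79  -0.11]
```

View pics/wrist3.png

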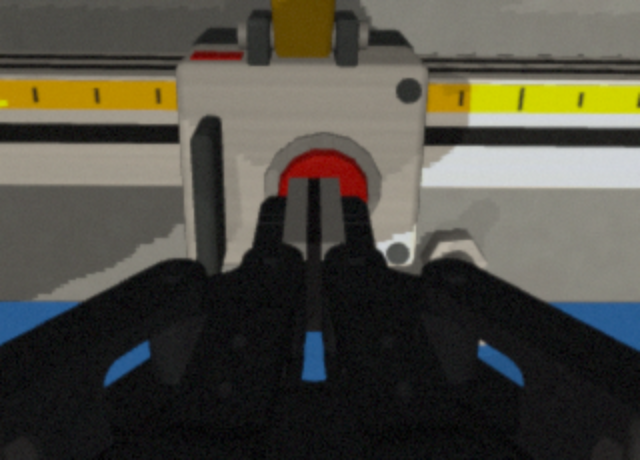

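The carriage follows the button (the bolt is now to its right), but the press eased to 5.6 N. I press harder and go on.

>>> send_rows(steps=[[[0.1,-0.5,0.3,0,0],[0.1,-1,0.3,0,0],[0.1,-1,0.25,0,0],[0,-1,0.25,0,0],[0,-1,0.25,0,0]]])

```text
clock: 4.22
position: [588.0, 35.6, 94.1]
ee_rot: [0.022, 1.0, 0.009, 0.015]
contact_force: [-7.8, 3.6, 14.9]
gripper_width: 0.2
```

```bash
python3 t.py 573 -128 93
```

```text
t 4.2167 pos [588.   35.6  94.1] y-dir deg 87.47 tilt [ 0.031  0.017 -0.999] F [-7.8  3.6 14.9] w 0.2
tool shift cm [  0.77 -16.41  -0.22]
```

>>> send_rows(steps=[[[0.1,-1,0.25,0.01,0],[0.1,-1,0.25,0.01,0],[0.1,-1,0.25,0,0],[0,-1,0.25,0,0],[0,-1,0.25,0,0],[0,-1,0.25,0,0],[0,-1,0.25,0,0],[0,-1,0.25,0,0]]])

```text
clock: 4.88
position: [582.9, -43.2, 94.1]
ee_rot: [0.027, 0.999, 0.01, 0.022]
contact_force: [-6.7, 3.2, 15.3]
gripper_width: -0.1
```

```bash
python3 t.py 573 -128 93
```

```text
t 4.8833 pos [582.9 -43.2  94.1] y-dir deg 86.88 tilt [ 0.044  0.019 -0.999] F [-6.7  3.2 15.3] w -0.1
tool shift cm [ 0.52 -8.52 -0.1 ]
```

>>> send_rows(steps=[[[0.1,-1,0.25,0,0],[0.1,-1,0.25,0,0],[0,-1,0.25,0,0],[0,-1,0.25,0,0],[0,-1,0.25,0,0],[0,-0.7,0.25,0,0]]])

```text
clock: 5.38
position: [579.1, -101.3, 94.1]
ee_rot: [0.024, 0.999, 0.01, 0.026]
contact_force: [-6.6, 2.4, 15.6]
gripper_width: -0.0
```

```bash
python3 t.py 573 -128 93;python3 - <<'E'
from h import *
st=arm.read_state();im,d=optics.get_image("wrist");C=cam("wrist",st)
cv2.imwrite("pics/wrist4.png",im)
E
```

```text
t 5.3833 pos [ 579.1 -101.3   94.1] y-dir deg 87.28 tilt [ 0.052  0.018 -0.999] F [-6.6  2.4 15.6] w -0.0
tool shift cm [ 0.48 -2.7   0.03]
```

View pics/wrist4.png

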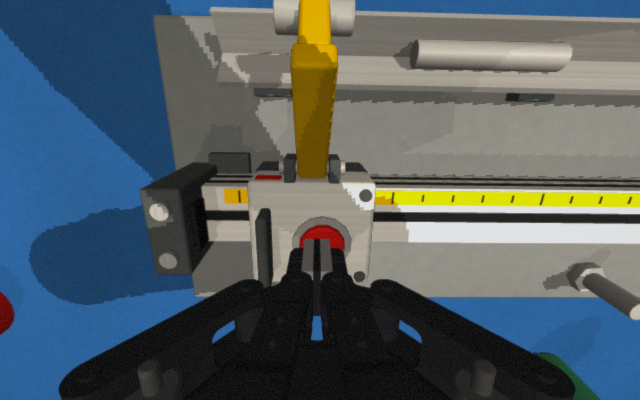

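Carriage is about 22 mm short of the end stop (block edge x=205, carriage edge x=248). I check the oil can's clearance before the last bit.

Run:
```python
from h import *
C=cam("scene"); print(ray_z(C,(247,175),50), ray_z(C,(310,355),80), ray_z(C,(273,148),60))
```

```text
[ 686.6066007  -396.57440954   50.        ] [802.22084012 148.4784143   80.        ] [ 578.44781267 -459.77468193   60.        ]
```

>>> send_rows(steps=[[[0.1,-0.7,0.25,0,0],[0,-0.5,0.25,0,0],[0,-0.5,0.25,0,0]]])

```text
clock: 5.68
position: [577.9, -120.0, 94.2]
ee_rot: [0.023, 0.999, 0.008, 0.027]
contact_force: [-6.6, 2.1, 15.2]
gripper_width: -0.1
```

The can is about 280 mm away, so there is plenty of room.

>>> send_rows(steps=[[[0,-0.4,0.25,0,0],[0,-0.4,0.25,0,0],[0,-0.4,0.25,0,0],[0,-0.4,0.25,0,0]]])

```text
clock: 6.02
position: [576.8, -137.0, 94.2]
ee_rot: [0.021, 0.999, 0.007, 0.028]
contact_force: [-4.1, 9.8, 13.7]
gripper_width: 0.1
```

>>> send_rows(steps=[[[0,-0.3,0.25,0,0],[0,-0.3,0.25,0,0],[0,-0.2,0.25,0,0]]])

```text
clock: 6.27
position: [579.6, -142.1, 94.2]
ee_rot: [0.02, 0.999, 0.009, 0.033]
contact_force: [-6.9, 8.3, 15.5]
gripper_width: 0.3
```

```bash
python3 t.py 573 -128 93;python3 - <<'E'
from h import *
st=arm.read_state();im,d=optics.get_image("wrist");C=cam("wrist",st)
cv2.imwrite("pics/wrist5.png",cv2.resize(im[130:330,100:420],None,fx=2,fy=2))
E
```

```text
t 6.2667 pos [ 579.6 -142.1   94.2] y-dir deg 87.71 tilt [ 0.066  0.016 -0.998] F [-6.9  8.3 15.5] w 0.3
tool shift cm [0.73 1.38 0.1 ]
```

View pics/wrist5.png

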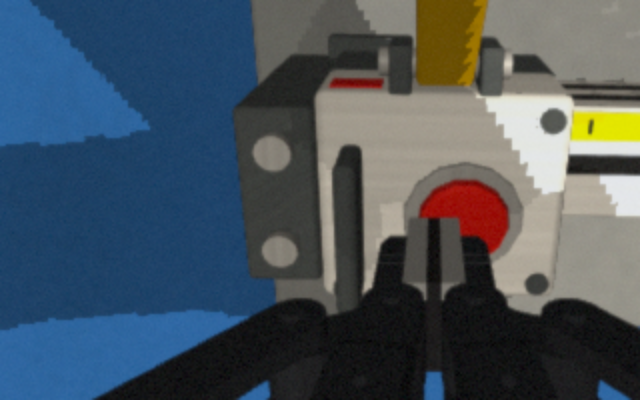

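The carriage top now meets the end-stop block (edges together at x≈320 in the crop) and the button is still down at z=94. I hold briefly, then lift.

>>> send_rows(steps=[[[0,-0.1,0.25,0,0],[0,-0.1,0.25,0,0],[0,0,-0.3,0,0],[0,0,-0.5,0,0],[0,0,-2,0,0],[0,0,-3,0,0],[0,0,-3,0,0]]])

```text
clock: 6.9
position: [570.6, -142.5, 179.4]
ee_rot: [0.019, 0.999, 0.01, 0.028]
contact_force: [0.6, 0.6, 0.1]
gripper_width: -0.2
```

```bash
python3 - <<'E'
from h import *
st=arm.read_state();im,d=optics.get_image("wrist");C=cam("wrist",st);cv2.imwrite("pics/wrist6.png",im)
P=pts(C,d);h=cv2.cvtColor(im,cv2.COLOR_BGR2HSV)
m=(((h[...,0]<8)|(h[...,0]>172))&(h[...,1]>150)&(h[...,2]>100)).astype(np.uint8)
n,l,s,c=cv2.connectedComponentsWithStats(m)
for i in range(1,n):
    if s[i,4]>150: print(s[i],c[i],ray_z(C,c[i],100).round(1),np.median(P[(l==i)&(d>0)],0).round(1))
m=(h[...,0]>15)&(h[...,0]<30)&(h[...,1]>150)&(h[...,2]>60)&(d>0)&(P[...,2]>87)&(P[...,0]<560); q=P[m]; print(len(q),q.min(0).round(),q.max(0).round(),np.median(q,0).round())
E
python3 t.py 491 -130 150
```

```text
[311 190  30  31 728] [325.34203297 205.16758242] [ 571.7 -133.9  100. ] [ 571.5 -134.   100.2]
[   3  255   76   68 3232] [ 39.15006188 293.55662129] [ 644.9 -394.1  100. ] [ 662.4 -422.9   72.3]
2217 [ 456. -145.   87.] [ 531. -126.  132.] [ 491. -135.  116.]
t 6.95 pos [ 574.2 -143.3  186.8] y-dir deg 87.93 tilt [ 0.069  0.017 -0.997] F [ 1.2 -0.7  4.2] w -0.0
tool shift cm [8.59 0.96 3.12]
```

View pics/wrist6.png

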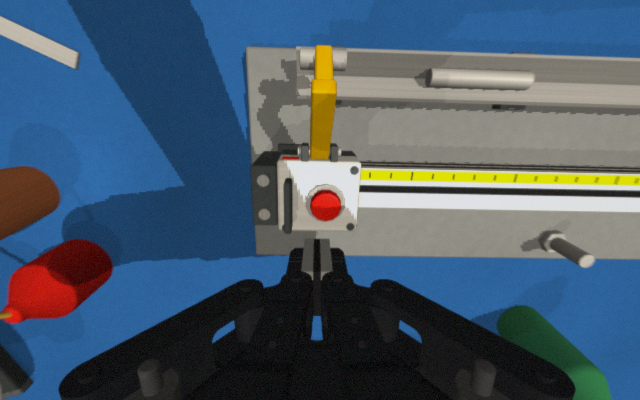

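The button is up (z=100.2) at (571.5, -134) and the carriage stays against the stop. The raised finger lies around (491, -135). I move over it and press down.

>>> send_rows(steps=[[[3,0.2,0,0,0],[3,0.2,0,0,0],[2.8,0.1,0.5,0,0],[0,0,1.5,0,0],[0,0,0,0,0]]])

```text
clock: 7.37
position: [489.1, -134.5, 163.5]
ee_rot: [0.019, 0.999, 0.009, 0.042]
contact_force: [-0.0, -0.1, -0.6]
gripper_width: -0.6
```

```bash
python3 t.py 491 -135 84
```

```text
t 7.3667 pos [ 489.1 -134.5  163.5] y-dir deg 87.91 tilt [ 0.084  0.017 -0.996] F [-0.  -0.1 -0.6] w -0.6
tool shift cm [ 0.46 -0.2   7.93]
```

>>> send_rows(steps=[[[0.2,0,1.5,0,0],[0.1,0,1.2,0,0],[0.1,0,0.8,0,0],[0.1,0,0.8,0,0],[0.1,0,0.8,0,0],[0.1,0,0.8,0,0]]])

```text
clock: 7.87
position: [489.0, -134.0, 105.8]
ee_rot: [0.018, 0.999, 0.009, 0.043]
contact_force: [-1.1, 0.5, 2.0]
gripper_width: -0.3
```

```bash
python3 t.py 491 -135 84
```

```text
t 7.8667 pos [ 489.  -134.   105.8] y-dir deg 87.98 tilt [ 0.087  0.016 -0.996] F [-1.1  0.5  2. ] w -0.3
tool shift cm [-0.01 -0.14  2.18]
```

Folding, with about 2 N of resistance.

>>> send_rows(steps=[[[0.1,0,0.8,0,0],[0.1,0,0.6,0,0],[0,0,0.5,0,0],[0,0,0.3,0,0],[0,0,0.3,0,0],[0,0,0.3,0,0],[0,0,0.3,0,0]]])

```text
clock: 8.45
position: [489.6, -133.7, 83.8]
ee_rot: [0.014, 0.999, 0.007, 0.041]
contact_force: [-10.2, 2.7, 23.6]
gripper_width: -0.1
```

```bash
python3 t.py 491 -135 84
```

```text
t 8.45 pos [ 489.6 -133.7   83.8] y-dir deg 88.37 tilt [ 0.082  0.012 -0.997] F [-10.2   2.7  23.6] w -0.1
tool shift cm [-0.15 -0.12 -0.01]
```

It hits its stop at z=83.8 (expected 84) with 24 N. I hold, lift and check.

>>> send_rows(steps=[[[0,0,0.2,0,0],[0,0,0.2,0,0],[0,0,0.2,0,0],[0,0,-0.5,0,0],[0,0,-2,0,0],[0,0,-3,0,0],[0,0,-3,0,0],[-2.5,0,-1.5,0,0],[-2.5,0,0,0,0],[0,0,0,0,0]]])

```text
clock: 9.28
position: [533.0, -136.0, 192.5]
ee_rot: [0.013, 0.999, 0.006, 0.043]
contact_force: [-0.0, -0.8, -0.6]
gripper_width: -0.1
```

```bash
python3 t.py 491 -135 150
python3 - <<'E'
from h import *
st=arm.read_state();im,d=optics.get_image("wrist");C=cam("wrist",st);cv2.imwrite("pics/wrist7.png",im)
P=pts(C,d);h=cv2.cvtColor(im,cv2.COLOR_BGR2HSV)
m=(((h[...,0]<8)|(h[...,0]>172))&(h[...,1]>150)&(h[...,2]>100)).astype(np.uint8)
n,l,s,c=cv2.connectedComponentsWithStats(m)
for i in range(1,n):
    if s[i,4]>150: print(s[i],c[i],np.median(P[(l==i)&(d>0)],0).round(1))
m=(h[...,0]>15)&(h[...,0]<30)&(h[...,1]>150)&(h[...,2]>60)&(d>0)&(P[...,2]>70)&(P[...,0]<560); q=P[m]; print(len(q),q.min(0).round(),q.max(0).round()); print("slope",np.polyfit(q[:,0],q[:,2],1))
E
```

```text
t 9.2833 pos [ 533.  -136.   192.5] y-dir deg 88.54 tilt [ 0.087  0.011 -0.996] F [-0.  -0.8 -0.6] w -0.1
tool shift cm [ 4.55 -0.06  3.87]
[306 221  27  22 382] [318.86387435 231.39267016] [ 567.4 -133.9  100.2]
[  28  252   95   80 4189] [ 71.90260205 291.84435426] [ 655.8 -418.1   63.8]
1535 [ 461. -145.   71.] [ 535. -125.   86.]
slope [7.40862173e-03 7.99033762e+01]
```

View pics/wrist7.png

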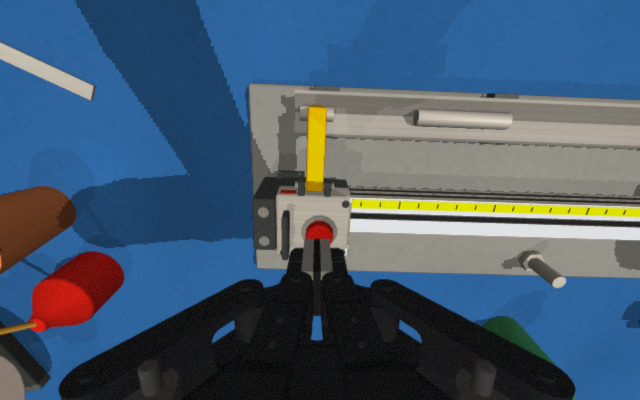

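The finger is flat (slope 0.007), the button is up, the carriage is against the stop, and the tool is clear.

```bash
python3 -c "
from bench import job; print(job.job_done())"
```

```text
the job is handed in; nothing more can be done
None
```

The carriage is locked hard against its end stop and the yellow stop finger is folded flat. I handed the job in at about 9.3 s; no verdict was reported.

With the gripper shut I pressed the red button fully down and slid the carriage about 237 mm by friction on it. At the end stop the fingertip slipped about 8 mm on the button, but the button stayed down. I held it there, lifted off, then pressed the finger down until it reached its own stop.

| Last check | Measured | Expected |
|---|---|---|
| Button top height after release | 100.2 mm | 100 mm (up) |
| Tool height when the finger reached its stop | 83.8 mm | 84 mm |
| Finger slope | about 0.007 rad | below 0.07 rad |
| Carriage at the end stop | flush in the close-up picture | against it |
| Force on the tool afterwards | below 1 N, tool about 100 mm clear | touching nothing |

- **Loose things:** in the last picture, the cut piece and bolt looked undisturbed and the oil can and tin were upright. I did not measure whether any of them shifted.
- **Disagreements:** at the start, the cameras differed by about 4 mm on the button's position. The end-stop position I worked out from the fixed cameras was about 5 mm off where the button finally stood. The last two wrist views differed by 4 mm across the rail. None of these affected the result.
- **Tool tilt:** the tool tilted by about 0.09 rad during the work, which did no harm.

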